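# Snap the clip-on stop onto the slab jig's rail and set it against the gauge block

## Robot

A 6-joint arm with a two-finger parallel gripper is mounted at the origin on the work surface. World frame = base frame: x ahead of the robot, y to its left, z up, the work surface at z = 0. Lengths are in m, angles in rad, forces in N, time in s.
With the tool pointing down it reaches from about 0.225 to 0.875 m from the base axis. Payload 3.4 kg.
Tool frame: the origin (TCP) lies at the very end of the fingers, on their centre line; the grasp point (between the pads) lies 19 mm behind it; z points along the fingers, y is the direction in which the jaws open and shut (so a half turn about z gives the same grasp; the last joint's range is limited). The gripper opens to 85 mm and grips with 20 to 120 N. Pads are 22 mm wide; open, the fingers measure 114 mm over their backs; the gripper's body (76 mm by 85 mm) begins 54 mm behind the grasp point. The pads swing forward as they close: fully open they stand 13 mm farther back than shut.
Start: joints at [1.152, 0.276, 1.505, -0, 1.361, -0.121], TCP at [0.169, 0.55, 0.231] pointing down, gripper open.
Joint ranges: [-2.89, 2.89], [-0.75, 2.08], [0.22, 2.7], [-1.18, 4.32], [0.11, 2.71], [-2.7, 2.7]. Speed limits (rad/s): [2.57, 2.57, 3.14, 3.14, 3.14, 3.14].

## Interface

Orientations are given as a unit quaternion [w, x, y, z].
In Python, from rig import manip gives the robot as it stands. The module is installed in compiled form; this text tells all that it offers.
- The arm moves only by the tool carry_out, never from a script. Its argument "moves" is one flat list of numbers, 5 for each row, row after row: the opening in per cent of the stroke, from 0 (shut) to 100 (fully open), then the shift along the world's x, y, z in cm, then the turn about the world's z in rad. A call has exactly 10 rows; each row shifts and turns the commanded pose from where the row before left it; what a row does not reach is not made up. A row lasts 1/10 s, in which the tool goes at most 50 mm and 8.59 degrees, less where a joint would pass 70% of its speed; a pose out of reach is approached as far as the arm can. A call is refused whole if a number of a shift passes 5 or a number of a turn 0.15, either way. A call with a gripper value outside its range is refused whole. The fingers move at their own pace and stop on an object; "squeeze" is the grip in N (left out, the last holds). Time passes only in rows, so rows that do not move let the fingers close, or fill a call up. It gives the time, the measured TCP pose, the force and the opening at its end, in the units of the state.
- manip.get_state(): the state, without advancing time (a new reading comes with each control period).
- manip.get_image(name): name is "side" or "top"; returns the picture (400x640x3 uint8, red, green, blue); there is no depth.
- manip.camera_info(name): a dict with "fov_y" (degrees; the focal length in pixels is half the picture's height over the tangent of half this angle, whatever the lens; pixels are square), "cx", "cy" (the principal point, pixels), "dist" ([k1, k2, p1, p2, k3] as OpenCV has them; the pictures are not rectified), "rvec" (rotation vector, rad) and "tvec" (3), from world to camera coordinates, as OpenCV has them. Camera axes: x right, y down, z forward; pixel columns grow to the right and rows downward; lengths in m; the calibration is good to about 2 mm. A picture is of the moment at which its call begins. camera_info takes no time and is no camera call.
- manip.sign_off(): hands the job in, once; it reports no verdict.
The state is a dict: "clock": time; "qpos": joint angles; "qd": joint speeds; "effort": joint torques, N m; "position": TCP position; "ee_rot": TCP orientation; "contact_force": force on the tool from outside, world axes, zero at the start; "moment": the same for the moment, N m; "width": finger opening in m.
Only numpy, scipy, OpenCV 4.12 (cv2) and the standard library are available. Lean on these libraries where they do the work, as an engineer would, in place of code of your own. Each camera call takes 0.05 s, during which the arm holds its last target. There are 200 camera calls.

## Task

Snap the orange clip-on stop down onto the bare stretch of the jig's guide rail, at least 3 cm short of the blue gauge block, until it is fully home and its sprung arms grip under the rail. Then slide it along the rail until it just touches the gauge block, without shifting the gauge block, and let go. Press firmly but slowly, feeling for the end of travel, never with brute force (a push of 25 N is plenty), and do not disturb the other things on the bench.

Things in the scene. Friction and masses are not known exactly. Their poses are not given: they have to be found in the camera images.
- clip_grip (a point): Middle of the grip block of the orange clip-on stop, which stands upright on the bench. 53 mm above the clip's underside. The block is 24 mm (clip x) by 26 mm (clip y) and 34 mm tall, from 18 mm below to 16 mm above this point; its top is the clip's top. z up, y along the bore.
- clip_bore (a point): Mid-length point on the axis of the clip's bore (along y, for a 20 mm rail), 36 mm below clip_grip, 17 mm above the underside. Pushed down on the rail it first resists with its bore 17 mm above the rail axis, most (about 12 N) 3 to 8 mm lower, gets light as the arms snap past the widest point, and stops hard when fully home: both axes together.
- clip: The whole orange clip, 65 g, 69 mm tall; origin centre of its underside, axes as clip_grip; same both ways round. Under the block a saddle plate 30 (x) x 44 (y) x 6 mm carries two sprung arms on its x sides; they hang down, narrow to a 12 mm throat 8 mm below the bore axis and flare to a 23 mm mouth. Once snapped on it slides along the rail with a drag of a few newtons.
- clip_arm_a (a joint): Spread of the clip's sprung arm on its +x side, rad: 0 free, about 0.2 as it passes the rail's widest point, about 0.04 when it grips under the rail fully home.
- clip_arm_b (a joint): Spread of the clip's sprung arm on its -x side, rad, as clip_arm_a.
- jig: The jig, fixed to the bench; origin on the bench right below the middle of its bare steel guide rail. The rail (20 mm across, 360 mm clear) is level and runs along jig y at jig x = 0. Its height is adjustable and set firmly at an unknown height each time: axis 34 to 68 mm above the bench. End posts 82 mm high. +x: white board with a slab. A blue carriage fills the rail at y = 150 to 176 mm.
- gauge_face (a point): Blue gauge block, a fork 40 mm wide (jig x), 16 mm long, 80 mm high, standing on the jig's base round the rail. This point is in its flat face that looks to jig -y (to the bare rail), mid-width, 46 mm above the bench whatever the rail's height; its body is on the +y side. Axes as jig. Lightly held: a push along the rail over about 12 N shifts it, less does not.
- spare_clip: White wider rigid spare clip, 44 x 30 mm, 63 mm tall, standing on the bench near the orange one; origin under its centre. Bystander.
- slab: Dark chocolate slab 110 x 200 x 10 mm on the jig's white board; origin under its centre. Bystander.
- flake_jar: Amber jar with red lid, 64 mm across, 85 mm tall; origin under its centre. Bystander.
- bowl: Steel bowl 120 mm across, 55 mm tall; origin under its centre. Bystander.
- scraper: Steel spatula lying flat on the bench. Bystander.
- tray: Shallow steel tray 160 x 200 x 30 mm; origin under its centre. Bystander.
- offcut: Piece of milk chocolate 70 x 90 x 10 mm in the tray. Bystander.
- thumb_nut: Black round nut 30 mm across, 16 mm tall, on the bench; origin under its centre. Bystander.
Mind the look-alikes: they are no part of the job. There is more than one size of the clip; the one meant has the size given above.

How it is judged:
On the way, in this order (a step that is already met when the one before it is completed fails the run):
1. the orange clip is pushed onto the rail, at least 20 mm short of the gauge block, so that the rail spreads its arms (value of joint any of clip_arm_a, clip_arm_b above 0.15 rad and contact force between clip and jig above 1 N and y of clip_bore in the frame of gauge_face between -0.2 and -0.042 m), for 0.02 s.
2. its arms have snapped shut round the rail there, at least 20 mm short of the gauge block (z of clip_bore in the frame of jig between 0.031 and 0.071 m and x of clip_bore in the frame of jig between -0.003 and 0.003 m and angle between the y axis of clip_bore and the y axis of jig, either way round below 0.1 rad and angle between clip_bore's own z axis and vertical below 0.2 rad and value of joint each of clip_arm_a, clip_arm_b below 0.12 rad and contact force between clip and jig above 1 N and y of clip_bore in the frame of gauge_face between -0.2 and -0.042 m), for 0.1 s.
3. the clip, shut round the rail, has been slid up to the gauge block (gap under 3 mm) (z of clip_bore in the frame of jig between 0.031 and 0.071 m and x of clip_bore in the frame of jig between -0.003 and 0.003 m and angle between the y axis of clip_bore and the y axis of jig, either way round below 0.1 rad and angle between clip_bore's own z axis and vertical below 0.2 rad and value of joint each of clip_arm_a, clip_arm_b below 0.12 rad and y of clip_bore in the frame of gauge_face above -0.025 m), for 0.2 s.
At the end, for the whole second after the job is handed in: The clip is let go, at rest and home on the rail: both arms gripping (spread 0.015 to 0.09 rad), bore 31 to 71 mm above the bench, within 3 mm of the rail sideways and 0.1 rad of its line, upright within 0.2 rad, under 3 mm from the gauge block, which is under 3 mm from where it began (z of clip_bore in the frame of jig between 0.031 and 0.071 m and x of clip_bore in the frame of jig between -0.003 and 0.003 m and angle between the y axis of clip_bore and the y axis of jig, either way round below 0.1 rad and angle between clip_bore's own z axis and vertical below 0.2 rad and value of joint clip_arm_a between 0.015 and 0.09 rad and value of joint clip_arm_b between 0.015 and 0.09 rad and y of clip_bore in the frame of gauge_face between -0.025 and -0.018 m and distance of gauge_face from where it was at the start of the episode below 0.003 m and linear speed of clip below 0.02 m/s and contact force between the fingers and clip below 0.1 N); the robot touches nothing.
It fails at once if the clip is forced onto the rail, or the jig pushed, with brute force: contact forces on the jig, the squeeze of the arms (up to 30 N) included, over 60 N (contact force between any of clip, the arm, the fingers and jig above 60 N).
It fails at once if the gauge block is shifted 3 mm or more (distance of gauge_face from where it was at the start of the episode above 0.003 m).
It fails at once if another thing on the bench is moved more than 25 mm (distance of any of spare_clip, slab, flake_jar, bowl, scraper, tray, offcut, thumb_nut from where it was at the start of the episode above 0.025 m).
It also fails if it takes over 64 s, if anything falls off the work surface, if the arm or the gripper's body presses on something with over 40 N, if the wrist force passes 120 N, or if a joint passes its speed limit or range.

## Working session

There is one attempt and no reset: what is moved stays moved. The work goes in short steps, Python scripts to look and compute and a tool call to move; the robot and the scene stay as the last step left them, time stands still between calls to the robot, and variables do not carry over. Pictures are saved under pics/ and viewed, about 8 in all and at most 12, crops included, and the job is handed in when it is done.

Besides the shell and the picture viewer there is one more tool, called as a command line: name --argument value ..., lists and objects as JSON in quotes. carry_out: Moves the arm, as the interface text tells. Its arguments: {"type":"object","properties":{"moves":{"type":"array","items":{"type":"number"}},"squeeze":{"type":"number"}},"required":["moves"]}

```bash
mkdir -p pics
python3 - <<'E'
from rig import manip
import cv2
for n in("side","top"):
    cv2.imwrite(f"pics/{n}0.png",manip.get_image(n)[:,:,::-1]); print(n,manip.camera_info(n))
print(manip.get_state())
E
```

```text
side {'fov_y': 46.86821236561987, 'cx': 322.61582739081075, 'cy': 202.10966320985023, 'dist': array([-0.06005496,  0.        ,  0.        ,  0.        ,  0.        ]), 'rvec': array([ 2.1391299 , -0.92865583,  0.42274847]), 'tvec': array([-0.40265238,  0.28498971,  1.10346591])}
top {'fov_y': 55.57191174097734, 'cx': 318.59423155883445, 'cy': 204.95648356020098, 'dist': array([-0.03526062,  0.        ,  0.        ,  0.        ,  0.        ]), 'rvec': array([ 2.19962305, -2.17901752,  0.06845248]), 'tvec': array([-0.04844014,  0.53123324,  1.31635895])}
{'clock': 0.1, 'qpos': array([ 1.15200651e+00,  2.76521310e-01,  1.50602230e+00, -2.83182419e-06,
        1.36071108e+00, -1.20999487e-01]), 'qd': array([-0.00080591, -0.00044567, -0.00450562, -0.00041667, -0.00071699,
       -0.00035518]), 'effort': array([ 1.11528261e-03, -4.17697692e+01, -2.46405548e+01, -3.00394340e-04,
        5.84016481e-03,  1.99274479e-05]), 'position': array([0.16851773, 0.54924599, 0.23052589]), 'ee_rot': array([-2.20239788e-04,  1.48345268e-01,  9.88935281e-01, -8.01303292e-04]), 'contact_force': array([ 0.07470602,  0.11645842, -0.37536873]), 'moment': array([-0.02555646, -0.03510206, -0.03459082]), 'width': 0.08524846800485018}
```

View pics/side0.png

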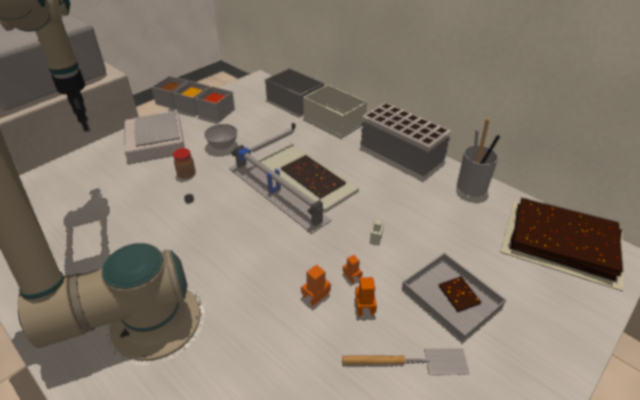

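View pics/top0.png

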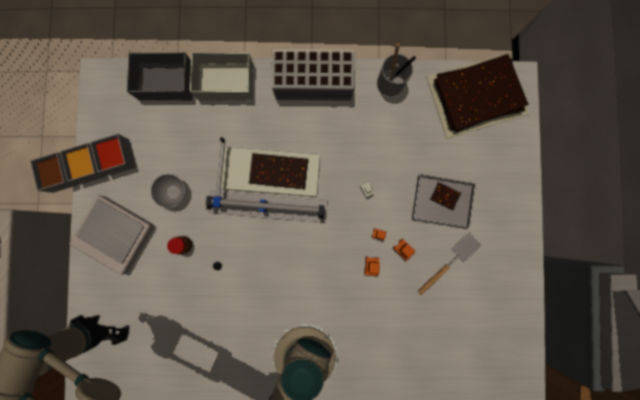

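The side view shows the jig at about (230–325, 120–225) and three orange clips at (316,284), (352,268) and (366,297). The top view shows the clips at (372,267), (379,235) and (404,250), with the rail along row ~207. Next I'll enlarge both areas.

```bash
cat > h.py <<'E'
import numpy as np, cv2
from rig import manip
def cam(n):
    c=manip.camera_info(n); f=200/np.tan(np.radians(c["fov_y"]/2))
    return np.array([[f,0,c["cx"]],[0,f,c["cy"]],[0,0,1]]),c["dist"],c["rvec"],c["tvec"]
def ray(n,uv):
    K,d,r,t=cam(n); R=cv2.Rodrigues(r)[0]
    p=cv2.undistortPoints(np.array(uv,float).reshape(-1,1,2),K,d).reshape(-1,2)
    return -R.T@t,np.c_[p,np.ones(len(p))]@R
def onz(n,uv,z):
    o,d=ray(n,uv); return o+d*((z-o[2])/d[:,2])[:,None]
def tri(uvs,uvt):
    A=np.zeros((3,3));b=np.zeros(3);L=[]
    for n,u in(("side",uvs),("top",uvt)):
        o,d=ray(n,[u]);d=d[0]/np.linalg.norm(d[0]);P=np.eye(3)-np.outer(d,d);A+=P;b+=P@o;L.append((P,o))
    x=np.linalg.solve(A,b); return x,[np.linalg.norm(P@(x-o)) for P,o in L]
def proj(n,X):
    K,d,r,t=cam(n); return cv2.projectPoints(np.array(X,float).reshape(-1,1,3),r,t,K,d)[0].reshape(-1,2)
def avg(n,k=4): return np.mean([manip.get_image(n).astype(float) for _ in range(k)],0).astype(np.uint8)
def crop(img,x0,y0,w,h,s): 
    o=cv2.resize(img[y0:y0+h,x0:x0+w,::-1],None,fx=s,fy=s,interpolation=cv2.INTER_CUBIC)
    for i in range(0,w,10): cv2.putText(o,str(x0+i),(i*s,8),0,.3,(255,0,0),1); cv2.line(o,(i*s,9),(i*s,13),(255,0,0),1)
    for j in range(0,h,10): cv2.putText(o,str(y0+j),(0,j*s+4),0,.3,(255,0,0),1); cv2.line(o,(20,j*s),(25,j*s),(255,0,0),1)
    return o
E
python3 - <<'E'
from h import *
S=avg("side",2);T=avg("top",2)
np.save("S.npy",S);np.save("T.npy",T)
cv2.imwrite("pics/clips.png",np.vstack([crop(S,290,215,100,44+56,4)[:300*2],][:1]) if 0 else np.hstack([crop(S,295,245,90,75,5),crop(T,350,220,70,75,5)]))
cv2.imwrite("pics/jig.png",np.vstack([crop(S,225,140,110,90,4)[:, :440].copy().__class__ and cv2.copyMakeBorder(crop(S,225,140,110,90,4),0,0,0,200,0), crop(T,200,180,128,44,5)]))
E
```

```text
(no output)
```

View pics/clips.png

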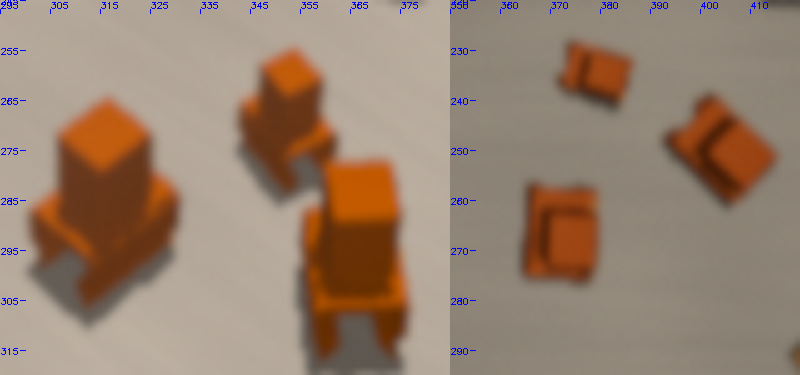

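View pics/jig.png

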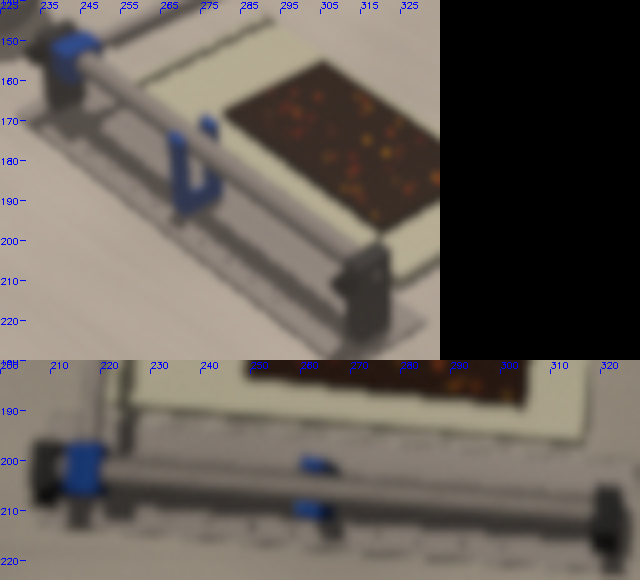

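The grip-block tops are all visible. The three clips differ in size, so I'll fit the given clip shape with a free scale to both views, and get profiles across the rail.

```bash
cat > fit.py <<'E'
from h import *
from scipy.optimize import minimize
def box(x0,x1,y0,y1,z0,z1): return np.array([[x,y,z] for x in(x0,x1) for y in(y0,y1) for z in(z0,z1)])/1000
PARTS=[box(-12,12,-13,13,35,69),box(-15,15,-22,22,29,35),box(11.5,16,-22,22,0,29),box(-16,-11.5,-22,22,0,29)]
def orange(I):
    I=I.astype(float); s=(I[...,0]-I[...,2])/(I.sum(-1)+20); return np.clip((s-.12)/(.34-.12),0,1)
def render(n,p,win,k=6):
    x,y,a,s=p[:4]; z0=p[4] if len(p)>4 else 0; c,q=np.cos(a),np.sin(a); R=np.array([[c,-q,0],[q,c,0],[0,0,1]])
    x0,y0,w,h=win; m=np.zeros((h*k,w*k),np.uint8)
    for P in PARTS:
        u=proj(n,s*P@R.T+[x,y,z0]); u=((u-[x0,y0]+.5)*k*16).astype(np.int32)
        cv2.fillConvexPoly(m,cv2.convexHull(u),255,shift=4)
    return cv2.resize(cv2.GaussianBlur(m,(0,0),.8*k),(w,h),interpolation=cv2.INTER_AREA)/255.
def fit(imgs,p,m=14,names=("side","top"),step=(.008,.008,.2,.15)):
    p=np.array(p,float); wins={}
    for n in names:
        u=proj(n,[[p[0],p[1],(p[4] if len(p)>4 else 0)+z] for z in(0,.069)]); lo=(u.min(0)-m).astype(int);hi=(u.max(0)+m).astype(int); wins[n]=(lo[0],lo[1],*(hi-lo))
    O={n:orange(imgs[n])[wins[n][1]:wins[n][1]+wins[n][3],wins[n][0]:wins[n][0]+wins[n][2]] for n in names}
    f=lambda p:sum(((render(n,p,wins[n])-O[n])**2).sum() for n in names)
    st=np.array(step); sx=np.vstack([p]+[p+np.eye(len(p))[i]*st[i] for i in range(len(p))])
    r=minimize(f,p,method="Nelder-Mead",options=dict(initial_simplex=sx,maxiter=300,xatol=1e-4,fatol=1e-3)); return r.x,r.fun
E
python3 - <<'E'
from fit import *
I={"side":np.load("S.npy"),"top":np.load("T.npy")}
for nm,uv in(("A",(371,267)),("B",(404,250)),("C",(379,235))):
    X=onz("top",[uv],.05)[0]
    print(nm,X,"side px",proj("side",[X]).round(0))
    for a in(0,.8,-.8):
        r=fit(I,[X[0],X[1],a,1.],8); print("   ",r[0].round(4),round(r[1],2))
# rail profiles
def prof(n,p,q,hw=14):
    p,q=np.array(p,float),np.array(q,float);L=np.linalg.norm(q-p);d=(q-p)/L;nn=np.array([-d[1],d[0]])
    t=np.linspace(0,L,40);s=np.arange(-hw,hw+.1,1.)
    M=(p+t[:,None,None]*d+s[None,:,None]*nn).astype(np.float32)
    return cv2.remap(I[n],M[...,0],M[...,1],cv2.INTER_LINEAR).mean((0,2)).round(0).astype(int)
for n,a,b in(("top",(225,203),(240,204.2)),("top",(240,204.2),(255,205.5)),("top",(272,206.8),(290,208.3)),("top",(290,208.3),(310,209.9)),("side",(250,155),(262,165)),("side",(280,179),(292,188)),("side",(292,188),(304,197))):
    print(n,a,b,prof(n,a,b))
E
```

```text
A [ 0.32021511 -0.2233417   0.05      ] side px [[314. 281.]]
    [ 0.323  -0.2387 -0.003   1.5784] 39.12
    [ 0.3215 -0.2308  1.4657  1.3493] 7.69Traceback (most recent call last):
  File "<stdin>", line 7, in <module>
  File "fit.py", line 21, in fit
    r=minimize(f,p,method="Nelder-Mead",options=dict(initial_simplex=sx,maxiter=300,xatol=1e-4,fatol=1e-3)); return r.x,r.fun
    res = _minimize_neldermead(fun, x0, args, callback, bounds=bounds,
                               **options)
    fxr = func(xr)
    fx = function(np.copy(x), *(wrapper_args + args))
  File "fit.py", line 19, in <lambda>
    f=lambda p:sum(((render(n,p,wins[n])-O[n])**2).sum() for n in names)
               ~~~^^^^^^^^^^^^^^^^^^^^^^^^^^^^^^^^^^^^^^^^^^^^^^^^^^^^^^
  File "fit.py", line 19, in <genexpr>
    f=lambda p:sum(((render(n,p,wins[n])-O[n])**2).sum() for n in names)
                     ~~~~~~^^^^^^^^^^^^^
  File "fit.py", line 11, in render
    u=proj(n,s*P@R.T+[x,y,z0]); u=((u-[x0,y0]+.5)*k*16).astype(np.int32)
  File "h.py", line 18, in proj
    K,d,r,t=cam(n); return cv2.projectPoints(np.array(X,float).reshape(-1,1,3),r,t,K,d)[0].reshape(-1,2)
            ~~~^^^
  File "h.py", line 4, in cam
    c=manip.camera_info(n); f=200/np.tan(np.radians(c["fov_y"]/2))
ValueError: time passes only in moves, steps and waits
```

```bash
sed -i 's/^def cam(n):/from functools import cache\n@cache\ndef cam(n):/' h.py
cat > p1.py <<'E'
from fit import *
I={"side":np.load("S.npy"),"top":np.load("T.npy")}
for nm,uv,aa in(("A",(371,267),(1.47,)),("B",(404,250),(.8,-.8)),("C",(379,235),(1.3,-.2))):
    X=onz("top",[uv],.05)[0]
    for a in aa:
        r=fit(I,[X[0],X[1],a,1.],7); print(nm,"   ",r[0].round(4),round(r[1],2))
def prof(n,p,q,hw=14):
    p,q=np.array(p,float),np.array(q,float);L=np.linalg.norm(q-p);d=(q-p)/L;nn=np.array([-d[1],d[0]])
    t=np.linspace(0,L,40);s=np.arange(-hw,hw+.1,1.)
    M=(p+t[:,None,None]*d+s[None,:,None]*nn).astype(np.float32)
    return cv2.remap(I[n],M[...,0],M[...,1],cv2.INTER_LINEAR).mean((0,2)).round(0).astype(int)
for n,a,b in(("top",(225,203),(240,204.2)),("top",(240,204.2),(255,205.5)),("top",(272,206.8),(290,208.3)),("top",(290,208.3),(310,209.9)),("side",(250,155),(262,165)),("side",(280,179),(292,188)),("side",(292,188),(304,197))):
    print(n,a,b,*prof(n,a,b))
E
timeout 500 python3 p1.py
```

```text
A     [ 0.3218 -0.2312  1.4555  1.3537] 3.53
B     [ 0.3853 -0.342   0.8849  1.4059] 45.39
B     [ 0.378  -0.3423 -0.7288  1.3412] 18.33
C     [ 0.4336 -0.2514  1.3053  0.8673] 39.29
C     [ 0.4318 -0.2534 -0.2666  0.9124] 7.63
top (225, 203) (240, 204.2) 104 106 114 117 116 116 115 114 112 107 100 98 103 103 92 74 59 52 53 65 85 101 110 115 117 120 127 133 134
top (240, 204.2) (255, 205.5) 105 107 117 120 121 122 121 120 117 111 102 100 104 104 93 75 60 53 55 68 90 107 115 116 115 115 123 130 133
top (272, 206.8) (290, 208.3) 112 115 122 124 126 127 126 124 122 116 106 101 105 105 94 76 60 54 58 75 99 115 120 120 116 112 117 126 130
top (290, 208.3) (310, 209.9) 114 118 124 125 127 128 128 126 123 116 106 101 105 105 94 76 61 55 60 78 101 116 121 121 119 119 125 132 135
side (250, 155) (262, 165) 139 138 137 138 139 140 141 143 145 148 152 153 149 142 135 128 118 106 98 102 113 118 116 111 108 103 96 88 81
side (280, 179) (292, 188) 47 47 47 47 52 76 115 148 163 166 163 154 142 133 126 115 103 95 99 108 110 109 108 107 106 104 99 89 80
side (292, 188) (304, 197) 48 48 48 48 52 75 115 148 163 165 161 150 139 132 124 113 101 98 111 127 134 135 134 135 135 133 123 104 88
```

```bash
cat > p2.py <<'E'
from fit import *
I={"side":np.load("S.npy"),"top":np.load("T.npy")}
# C with B masked out
wB=render("side",[.378,-.3423,-.7288,1.34],(0,0,640,400),2); S=I["side"].copy()
import fit as F
ok=(cv2.dilate(wB,np.ones((3,3)))<.1); o0=F.orange
F.orange=lambda im:o0(im)*(ok if im is I["side"] else 1)
rend0=F.render
def rr(n,p,w,k=6):
    m=rend0(n,p,w,k); return m*ok[w[1]:w[1]+w[3],w[0]:w[0]+w[2]] if n=="side" else m
F.render=rr
r=F.fit(I,[.432,-.253,-.267,1.],7); print("C",r[0].round(4),round(r[1],2))
for s in(1.0,):
    f=minimize
# rail line from two planes
def pl(n,p,q):
    o,d=ray(n,[p,q]); m=np.cross(d[0],d[1]); m/=np.linalg.norm(m); return m,m@o
def off(p,q,s):
    p,q=np.array(p,float),np.array(q,float);d=(q-p)/np.linalg.norm(q-p);e=s*np.array([-d[1],d[0]]);return p+e,q+e
for st in(-1.65,-1.2):
  for ss in(.2,.5,.9):
    a,b=pl("top",*off((225,203),(310,209.9),st)); c,e=pl("side",*off((250,155),(304,197),ss))
    d=np.cross(a,c);d/=np.linalg.norm(d)
    P=[np.linalg.solve([a,c,[0,1,0]],[b,e,y]) for y in(-.05,.25)]
    print(st,ss,np.round(P,4).tolist(),"slope",round(d[2]/d[1],4),"yaw",round(np.arctan2(-d[0]*np.sign(d[1]),abs(d[1])),4))
o,_=ray("top",[(0,0)]);print("topcam",o, "sidecam",ray("side",[(0,0)])[0])
for nm,s,t in(("prong-x",(269,174),(261.5,210)),("prong+x",(277,170.5),(262,200.7))): print(nm,tri(s,t),onz("top",[t],.08),onz("side",[s],.08))
E
timeout 500 python3 p2.py
```

```text
C [ 0.4314 -0.2529 -0.2722  0.899 ] 11.53
-1.65 0.2 [[0.5151, -0.05, 0.0572], [0.5359, 0.25, 0.0709]] slope 0.0459 yaw -0.0692
-1.65 0.5 [[0.5152, -0.05, 0.0556], [0.536, 0.25, 0.0692]] slope 0.0453 yaw -0.0692
-1.65 0.9 [[0.5153, -0.05, 0.0535], [0.5361, 0.25, 0.0668]] slope 0.0444 yaw -0.0693
-1.2 0.2 [[0.5134, -0.05, 0.0595], [0.5342, 0.25, 0.0732]] slope 0.0458 yaw -0.0692
-1.2 0.5 [[0.5135, -0.05, 0.0579], [0.5343, 0.25, 0.0714]] slope 0.0452 yaw -0.0693
-1.2 0.9 [[0.5136, -0.05, 0.0558], [0.5344, 0.25, 0.0691]] slope 0.0444 yaw -0.0693
topcam [ 0.44798075 -0.04424315  1.34711243] sidecam [-0.1943632  -0.72743548  0.94553987]
prong-x (array([0.50898511, 0.14781464, 0.07750167]), [np.float64(0.00015988934812840653), np.float64(0.00015988934812846085)]) [[0.50898359 0.14732936 0.08      ]] [[0.50685017 0.14541159 0.08      ]]
prong+x (array([0.54077397, 0.14711408, 0.07348731]), [np.float64(0.00015474208034092082), np.float64(0.00015474208034111766)]) [[0.5401859  0.14623976 0.08      ]] [[0.53539156 0.14047267 0.08      ]]
```

```bash
cat > ov.py <<'E'
from fit import *
def overlay(img,n,p,x0,y0,w,h,s):
    o=crop(img,x0,y0,w,h,s); a=p[2];R=np.array([[np.cos(a),-np.sin(a),0],[np.sin(a),np.cos(a),0],[0,0,1]])
    for P in PARTS:
        u=proj(n,p[3]*P@R.T+[p[0],p[1],p[4] if len(p)>4 else 0]); u=((u-[x0,y0]+.5)*s).astype(int)
        for i in range(8):
            for j in range(i):
                if bin(i^j).count("1")==1: cv2.line(o,tuple(u[i]),tuple(u[j]),(255,255,0),1)
    return o
E
python3 - <<'E'
from ov import *
S,T=np.load("S.npy"),np.load("T.npy")
r1=np.hstack([overlay(S,"side",[.4314,-.2529,-.272,s],338,250,28,38,9) for s in(1.,.9)]+[overlay(S,"side",[.3218,-.2312,1.4555,1.35],297,262,34,50,9)[:38*9]])
r2=np.hstack([overlay(T,"top",[.4314,-.2529,-.272,s],368,222,28,26,9) for s in(1.,.9)]+[overlay(T,"top",[.3218,-.2312,1.4555,1.35],356,253,34,26,9)])
cv2.imwrite("pics/ov.png",np.vstack([r1,r2]))
E
```

```text
(no output)
```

View pics/ov.png

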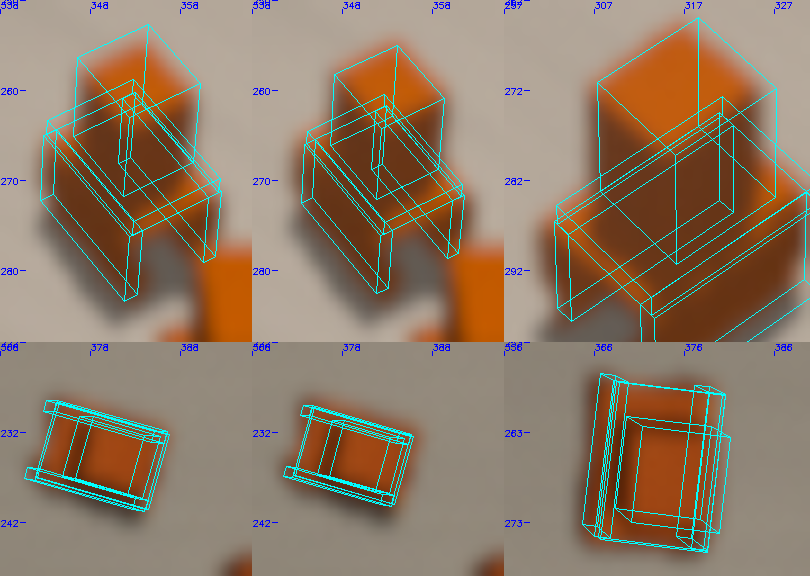

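C, near (0.431, -0.253), matches the stated size. A and B come out about 1.35 times larger, so they are the decoys. I'll refine C per camera with the scale fixed at 1.

```bash
cat > p3.py <<'E'
import fit as F
from fit import *
I={"side":np.load("S.npy"),"top":np.load("T.npy")}
ok=cv2.dilate(render("side",[.378,-.3423,-.7288,1.38],(0,0,640,400),2),np.ones((3,3)))<.1
o0,r0=F.orange,F.render
F.orange=lambda im:o0(im)*(ok if im is I["side"] else 1)
F.render=lambda n,p,w,k=6:r0(n,np.r_[p[:3],sc,p[3:]],w,k)*(ok[w[1]:w[1]+w[3],w[0]:w[0]+w[2]] if n=="side" else 1)
for nm in(("top",),("side",)):
  for sc in(.9,1.,1.1):
    m,f=F.fit(I,[.4314,-.2529,-.272],7,nm,(.006,.006,.1)); print(nm,sc,m.round(4),round(f,2))
print("white",onz("top",[(367,190)],.05))
E
timeout 300 python3 p3.py
```

```text
('top',) 0.9 [ 0.432  -0.2533 -0.2868] 3.34
('top',) 1.0 [ 0.4325 -0.2522 -0.2489] 4.89
('top',) 1.1 [ 0.4324 -0.2517 -0.1998] 19.0
('side',) 0.9 [ 0.4315 -0.2538 -0.2875] 5.49
('side',) 1.0 [ 0.4287 -0.2584 -0.3908] 10.41
('side',) 1.1 [ 0.4261 -0.2634 -0.4835] 24.77
white [[ 0.58260765 -0.20923265  0.05      ]]
```

carry_out --moves '[60,1.3,-4,0,-0.14,60,1.3,-4,0,-0.14,60,1.3,-4,0,-0.14,60,1.3,-4,0,-0.14,60,1.3,-4,0,-0.14,60,1.3,-4,0,-0.14,60,1.3,-4,0,-0.14,60,1.3,-4,0,-0.14,60,1.3,-4,0,-0.14,60,1.3,-4,0,-0.14]'

```text
clock: 1.3
position: [0.2988, 0.1482, 0.2316]
ee_rot: [0.0, 0.752, 0.659, 0.001]
contact_force: [1.3, 0.2, 0.1]
width: 0.0512
```

Run:
```python
from h import *
print("A top",tri((315,271.5),(373,268)),"B top",tri((366.5,282),(407,249.5)),"C top",tri((353,259),(380.5,235)))
# top-face edge lengths: A left/right corners in side; C
for n,z,L in(("side",.093,[(306.5,272),(316,265),(325.5,271.5),(315,280)]),("side",.069,[(347.2,259),(353.8,255),(359.7,260.5),(352.7,264)])):
    P=onz(n,L,z);print(np.linalg.norm(np.roll(P,-1,0)-P,axis=1).round(4))
```

```text
A top (array([ 0.32099619, -0.22517636,  0.08708514]), [np.float64(0.0004927978048720876), np.float64(0.0004927978048720636)]) B top (array([ 0.38168031, -0.33678498,  0.08715638]), [np.float64(0.0008856881584057846), np.float64(0.0008856881584056955)]) C top (array([ 0.42965567, -0.25380761,  0.06458154]), [np.float64(0.0008175214844058994), np.float64(0.000817521484405952)])
[0.0314 0.0306 0.0358 0.0318]
[0.022  0.0231 0.0215 0.0211]
```

carry_out --moves '[60,1.3,-4,-0.5,-0.02,60,1.3,-4,-0.5,-0.02,60,1.3,-4,-0.5,-0.02,60,1.3,-4,-0.5,-0.02,60,1.3,-4,-0.5,-0.02,60,1.3,-4,-0.5,-0.02,60,1.3,-4,-0.5,-0.02,60,1.3,-4,-0.5,0,60,1.4,-4,-0.5,0,60,1.4,-4,-0.5,0]'

```text
clock: 2.3
position: [0.431, -0.2521, 0.1811]
ee_rot: [0.0, 0.795, 0.606, 0.0]
contact_force: [0.4, 0.8, 0.9]
width: 0.051
```

Run:
```python
from ov import *
s=manip.get_state();print(s["position"],s["ee_rot"],s["width"])
S=avg("side",2);T=avg("top",2)
cv2.imwrite("pics/over.png",np.hstack([crop(S,325,190,60,90,6),crop(T,345,205,70,90,6)]))
```

```text
[ 0.4309762  -0.25212875  0.18114214] [1.07005708e-04 7.95167516e-01 6.06389791e-01 1.77561300e-04] 0.051037850871703296
```

View pics/over.png

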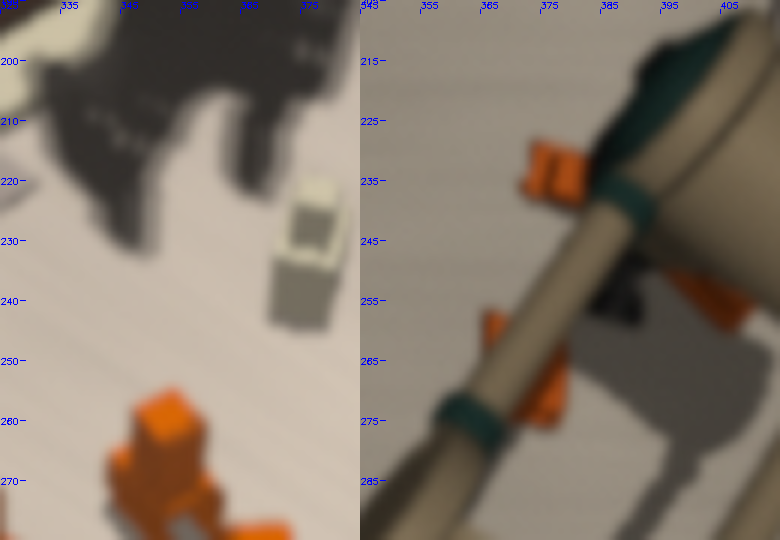

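The side view shows the left fingertip at about (347,232), the right at about (368,219), and the clip below at (353,259). I'll compare these with the projection.

Run:
```python
from h import *
p=np.array([.431,-.2521,.1811]);j=np.array([np.cos(-.268),np.sin(-.268),0])
for d in(0,.005): print([proj("side",[p+s*(.0255+w)*j+[0,0,d]])[0].round(1).tolist() for s in(-1,1) for w in (0,.0145)])
print("topface corners",proj("side",[[.4315+a*np.cos(-.27)-b*np.sin(-.27),-.2535+a*np.sin(-.27)+b*np.cos(-.27),.069] for a in(-.012,.012) for b in(-.013,.013)]).round(1).tolist())
```

```text
[[345.8, 229.5], [340.7, 231.8], [363.6, 221.6], [368.5, 219.4]]
[[345.9, 228.0], [340.7, 230.3], [363.7, 220.1], [368.6, 217.9]]
topface corners [[352.1, 262.6], [346.3, 256.0], [360.0, 258.8], [354.1, 252.3]]
```

carry_out --moves '[60,0,-0.1,-2,0,60,0,0,-2,0,60,0,0,-2,0,60,0,0,-2,0,60,0,0,-2,0,60,0,0,-2,0,60,0,0,-1.2,0,60,0,0,-0.9,0,60,0,0,0,0,60,0,0,0,0]' --squeeze 60

```text
clock: 3.5
position: [0.4309, -0.2509, 0.0409]
ee_rot: [0.0, 0.795, 0.607, 0.0]
contact_force: [-0.5, -0.4, 0.3]
width: 0.0512
```

carry_out --moves '[20,0,0,0,0,20,0,0,0,0,10,0,0,0,0,10,0,0,0,0,10,0,0,0,0,10,0,0,0,0,10,0,0,0,0,10,0,0,0,0,10,0,0,0,0,10,0,0,0,0]'

```text
clock: 4.5
position: [0.4311, -0.2516, 0.0411]
ee_rot: [0.001, 0.795, 0.607, 0.0]
contact_force: [-0.3, 0.8, 6.2]
width: 0.0227
```

carry_out --moves '[10,0,0,0.5,0,10,0,0,1,0,10,0,0,1.5,0,10,0,0,2,0,10,0,0,2,0,10,0,0,2,0,10,0,0,2,0,10,0,0,1,0,10,0,0,0,0,10,0,0,0,0]'

```text
clock: 5.5
position: [0.4304, -0.251, 0.1599]
ee_rot: [-0.0, 0.795, 0.607, -0.0]
contact_force: [-1.2, 0.4, -1.4]
width: 0.0236
```

Run:
```python
from h import *
s=manip.get_state();print(s["position"],s["ee_rot"],s["width"],s["contact_force"])
S=avg("side",2)
cv2.imwrite("pics/lift.png",crop(S,315,190,80,90,6))
```

```text
[ 0.43035253 -0.25099529  0.15992334] [-3.40341141e-04  7.94938300e-01  6.06690183e-01 -7.71508736e-05] 0.02357292121253239 [-1.16555646  0.35896044 -1.39392111]
```

View pics/lift.png

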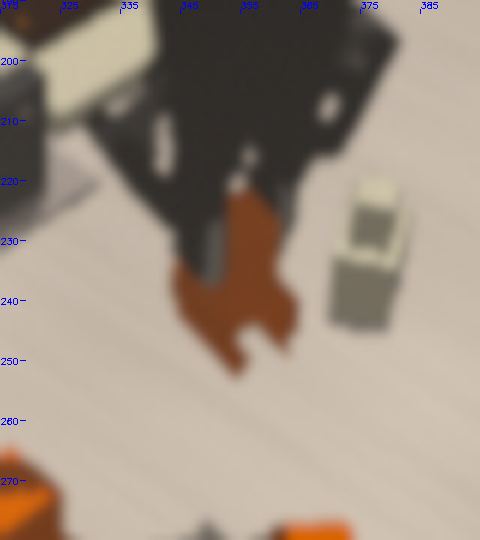

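The clip is held upright, with its arms visible at (343–363, 232–252). Next I'll refine the rail line and gauge face from the unobstructed top picture.

```bash
cat > p4.py <<'E'
from h import *
from scipy.optimize import minimize
T=np.load("T.npy").astype(float); Sd=np.load("S.npy").astype(float)
mask=lambda I:np.clip(((I[...,2]-I[...,0])/(I.sum(-1)+20)-.02)/.12,0,1)
A=-.069; R=np.array([[np.cos(A),-np.sin(A),0],[np.sin(A),np.cos(A),0],[0,0,1]])
def box(x0,x1,y0,y1,z0,z1): return np.array([[x,y,z] for x in(x0,x1) for y in(y0,y1) for z in(z0,z1)])
def ren(n,x,y,hw,zl,win,k=6):
    m=np.zeros((win[3]*k,win[2]*k),np.uint8)
    for b in(box(hw-.009,hw,0,.016,zl,.08),box(-hw,-hw+.009,0,.016,zl,.08)):
        u=((proj(n,b@R.T+[x,y,0])-win[:2]+.5)*k*16).astype(np.int32); cv2.fillConvexPoly(m,cv2.convexHull(u),255,shift=4)
    return cv2.resize(cv2.GaussianBlur(m,(0,0),.8*k),win[2:],interpolation=cv2.INTER_AREA)/255.
for n,I,win in(("top",T,(252,192,20,26)),("side",Sd,(258,162,28,16))):
    O=mask(I)[win[1]:win[1]+win[3],win[0]:win[0]+win[2]]
    for zl in(.02,.05):
        f=lambda p:((ren(n,p[0],p[1],p[2],zl,win)-O)**2).sum()
        x0=np.array([.525,.139,.02]); r=minimize(f,x0,method="Nelder-Mead",options=dict(initial_simplex=np.vstack([x0,x0+[.005,0,0],x0+[0,.005,0],x0+[0,0,.003]])))
        print(n,zl,"face x,y,halfw",r.x.round(4),round(r.fun,2),"sum",O.sum().round(1))
# +x limb of rail in top view
p,q=np.array([225,203.]),np.array([310,209.9]);d=(q-p)/np.linalg.norm(q-p);e=-4.65*np.array([-d[1],d[0]])
P=onz("top",[p+e,q+e],.062);print("limb",P.round(4).tolist(),"axis x at y=.147,.065:",[(np.interp(y,P[::-1,1],P[::-1,0])-.010).round(4) for y in(.147,.065)])
E
python3 p4.py
```

```text
top 0.02 face x,y,halfw [0.5268 0.1413 0.0198] 6.38 sum 42.8
top 0.05 face x,y,halfw [0.5262 0.1397 0.0198] 6.36 sum 42.8
side 0.02 face x,y,halfw [0.5193 0.1345 0.0196] 28.31 sum 28.5
side 0.05 face x,y,halfw [0.5197 0.1341 0.0196] 28.26 sum 28.5
limb [[0.5483, 0.274, 0.062], [0.5275, -0.0156, 0.062]] axis x at y=.147,.065: [np.float64(0.5292), np.float64(0.5233)]
```

carry_out --moves '[10,0.9,3,0,0.02,10,0.9,3.2,0,0.02,10,0.9,3.2,0,0.02,10,0.9,3.2,0,0.02,10,0.9,3.2,0,0.02,10,0.9,3.2,0,0.02,10,0.9,3.2,0,0.02,10,0.9,3.2,0,0.02,10,0.9,3.2,0,0.02,10,1.1,3,0,0.013]'

```text
clock: 6.6
position: [0.522, 0.0662, 0.1591]
ee_rot: [-0.001, 0.732, 0.681, -0.001]
contact_force: [0.5, 0.8, -0.7]
width: 0.0232
```

carry_out --moves '[10,0,0,-1,0,10,0,0,-0.6,0,10,0,0,0,0,10,0,0,0,0,10,0,0,0,0,10,0,0,0,0,10,0,0,0,0,10,0,0,0,0,10,0,0,0,0,10,0,0,0,0]'

```text
clock: 7.6
position: [0.5227, 0.0647, 0.1444]
ee_rot: [0.0, 0.733, 0.68, 0.0]
contact_force: [-0.1, -0.1, -0.2]
width: 0.0231
```

Run:
```python
from ov import *
s=manip.get_state();print(s["position"],s["ee_rot"],s["width"],s["contact_force"],s["moment"])
S=avg("side",3);T=avg("top",2);np.save("S2.npy",S);np.save("T2.npy",T)
p=s["position"]
cv2.imwrite("pics/hover.png",np.hstack([overlay(S,"side",[p[0],p[1],-.07,1,p[2]-.041],260,125,60,75,7),crop(T,250,180,50,75,7)]))
```

```text
[0.52274443 0.06471683 0.14439865] [8.04368951e-05 7.32796357e-01 6.80448004e-01 7.96722407e-05] 0.0231336723939842 [-0.11406606 -0.11859684 -0.17473448] [0.01647372 0.01593665 0.04189889]
```

View pics/hover.png

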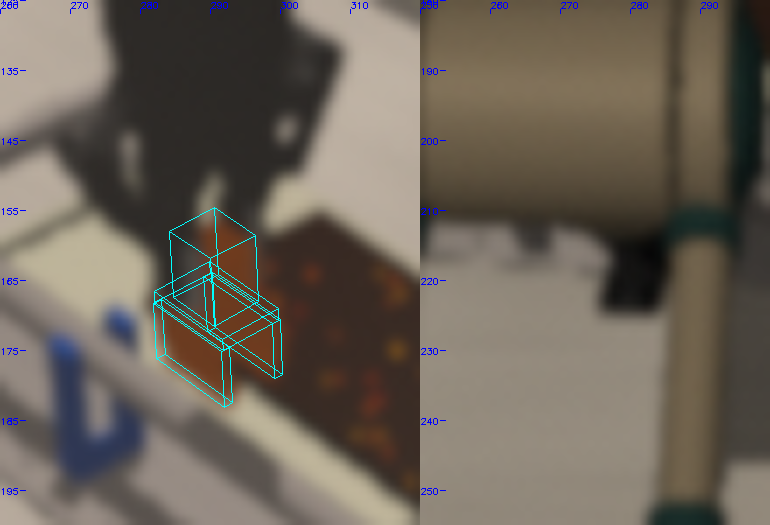

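carry_out --moves '[10,0,0,-0.5,0,10,0,0,-0.5,0,10,0,0,-0.5,0,10,0,0,-0.5,0,10,0,0,-0.5,0,10,0,0,-0.5,0,10,0,0,-0.3,0,10,0,0,-0.2,0,10,0,0,0,0,10,0,0,0,0]'

```text
clock: 8.85
position: [0.5211, 0.0648, 0.1092]
ee_rot: [-0.001, 0.733, 0.68, -0.001]
contact_force: [-4.7, 0.0, 3.3]
width: 0.0229
```

carry_out --moves '[10,0,0,-0.05,0,10,0,0,-0.05,0,10,0,0,-0.05,0,10,0,0,-0.05,0,10,0,0,-0.05,0,10,0,0,-0.05,0,10,0,0,-0.05,0,10,0,0,-0.05,0,10,0,0,0,0,10,0,0,0,0]'

```text
clock: 9.85
position: [0.5208, 0.0649, 0.1063]
ee_rot: [-0.001, 0.733, 0.681, -0.001]
contact_force: [-7.6, 0.2, 10.4]
width: 0.0229
```

carry_out --moves '[10,0,0,0.1,0,10,-0.05,0,0.1,0,10,-0.05,0,0,0,10,-0.05,0,0,0,10,-0.05,0,0,0,10,-0.05,0,0,0,10,0,0,0,0,10,0,0,0,0,10,0,0,0,0,10,0,0,0,0]'

```text
clock: 10.85
position: [0.5201, 0.0649, 0.1075]
ee_rot: [-0.0, 0.733, 0.68, 0.0]
contact_force: [-5.3, 1.2, 5.5]
width: 0.0232
```

carry_out --moves '[10,0,0,-0.05,0,10,0,0,-0.05,0,10,0,0,-0.05,0,10,0,0,-0.05,0,10,0,0,0,0,10,0,0,0,0,10,0,0,0,0,10,0,0,0,0,10,0,0,0,0,10,0,0,0,0]'

```text
clock: 11.85
position: [0.5203, 0.0648, 0.1065]
ee_rot: [0.0, 0.733, 0.68, 0.0]
contact_force: [-6.5, 1.6, 12.3]
width: 0.0227
```

carry_out --moves '[10,0,0,0.1,0,10,0,0,0.1,0,10,-0.05,0,0,0,10,-0.05,0,0,0,10,-0.05,0,0,0,10,-0.05,0,0,0,10,0,0,0,0,10,0,0,0,0,10,0,0,0,0,10,0,0,0,0]'

```text
clock: 12.85
position: [0.5193, 0.0647, 0.1076]
ee_rot: [0.001, 0.733, 0.68, 0.001]
contact_force: [-0.2, 0.2, 5.2]
width: 0.023
```

carry_out --moves '[10,0,0,-0.05,0,10,0,0,-0.05,0,10,0,0,-0.05,0,10,0,0,-0.05,0,10,0,0,0,0,10,0,0,0,0,10,0,0,0,0,10,0,0,0,0,10,0,0,0,0,10,0,0,0,0]'

```text
clock: 13.85
position: [0.5195, 0.0646, 0.1068]
ee_rot: [0.001, 0.733, 0.681, 0.001]
contact_force: [-2.2, 0.4, 12.7]
width: 0.0229
```

carry_out --moves '[10,-0.05,0,0,0,10,0,0,-0.05,0,10,0,0,-0.05,0,10,0,0,-0.05,0,10,0,0,-0.05,0,10,0,0,0,0,10,0,0,0,0,10,0,0,0,0,10,0,0,0,0,10,0,0,0,0]'

```text
clock: 14.85
position: [0.5194, 0.0645, 0.1051]
ee_rot: [0.002, 0.733, 0.681, 0.001]
contact_force: [-1.7, 1.8, 12.6]
width: 0.0232
```

Run:
```python
from ov import *
s=manip.get_state();print(s["position"],s["ee_rot"],s["width"],s["contact_force"],s["moment"])
S=avg("side",3)
p=s["position"]
cv2.imwrite("pics/press.png",np.hstack([overlay(S,"side",[p[0],p[1],-.07,1,p[2]-.041],255,150,55,55,7),crop(S,255,150,55,55,7)]))
```

```text
[0.51939486 0.0645408  0.10509068] [0.00159833 0.73271893 0.68052803 0.00142341] 0.023160987182040346 [-1.68778666  1.75667793 12.62095148] [-0.00353076  0.26012712  0.01225203]
```

View pics/press.png

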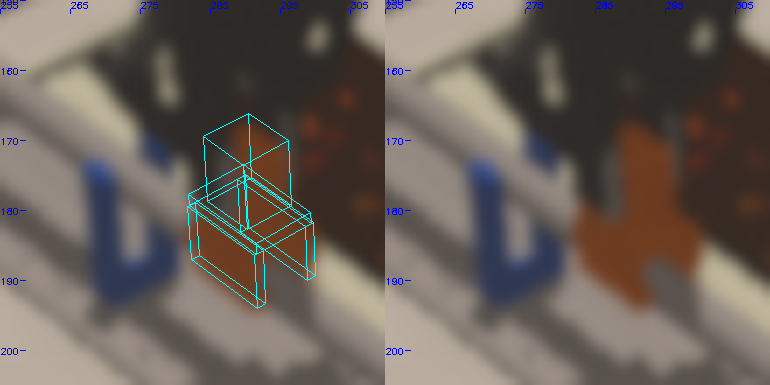

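The side view shows the rail entering between the clip's arms at about (293,190). The force is level at about 12.6 N while the clip moves down, which fits the stated snap-on curve, so I'll keep pressing slowly.

carry_out --moves '[10,0,0,-0.05,0,10,0,0,-0.05,0,10,0,0,-0.05,0,10,0,0,-0.05,0,10,0,0,-0.05,0,10,0,0,-0.05,0,10,0,0,0,0,10,0,0,0,0,10,0,0,0,0,10,0,0,0,0]'

```text
clock: 16.0
position: [0.5192, 0.0644, 0.1008]
ee_rot: [0.001, 0.733, 0.681, 0.001]
contact_force: [2.3, -0.7, 4.9]
width: 0.0234
```

carry_out --moves '[10,0,0,-0.05,0,10,0,0,-0.05,0,10,0,0,-0.05,0,10,0,0,-0.05,0,10,0,0,-0.05,0,10,0,0,-0.05,0,10,0,0,0,0,10,0,0,0,0,10,0,0,0,0,10,0,0,0,0]'

```text
clock: 17.0
position: [0.5184, 0.0646, 0.0969]
ee_rot: [0.0, 0.733, 0.68, 0.0]
contact_force: [5.4, 0.5, -3.7]
width: 0.023
```

carry_out --moves '[10,0.05,0,-0.05,0,10,0.05,0,-0.05,0,10,0,0,-0.05,0,10,0,0,-0.05,0,10,0,0,-0.05,0,10,0,0,-0.05,0,10,0,0,0,0,10,0,0,0,0,10,0,0,0,0,10,0,0,0,0]'

```text
clock: 18.0
position: [0.5185, 0.0648, 0.094]
ee_rot: [-0.0, 0.733, 0.68, -0.0]
contact_force: [5.5, -0.3, -9.2]
width: 0.0232
```

carry_out --moves '[10,0,0,-0.05,0,10,0,0,-0.05,0,10,0,0,-0.05,0,10,0,0,-0.05,0,10,0,0,0,0,10,0,0,0,0,10,0,0,0,0,10,0,0,0,0,10,0,0,0,0,10,0,0,0,0]'

```text
clock: 19.0
position: [0.5187, 0.0647, 0.0923]
ee_rot: [-0.0, 0.733, 0.68, -0.0]
contact_force: [3.2, 0.2, -5.0]
width: 0.0234
```

carry_out --moves '[10,0,0,-0.05,0,10,0,0,-0.05,0,10,0,0,-0.05,0,10,0,0,-0.05,0,10,0,0,0,0,10,0,0,0,0,10,0,0,0,0,10,0,0,0,0,10,0,0,0,0,10,0,0,0,0]'

```text
clock: 20.0
position: [0.5188, 0.0647, 0.0909]
ee_rot: [0.0, 0.733, 0.68, 0.0]
contact_force: [0.9, 0.0, 5.3]
width: 0.0232
```

carry_out --moves '[10,0,0,-0.05,0,10,0,0,-0.05,0,10,0,0,-0.05,0,10,0,0,0,0,10,0,0,0,0,10,0,0,0,0,10,0,0,0,0,10,0,0,0,0,10,0,0,0,0,10,0,0,0,0]'

```text
clock: 21.0
position: [0.519, 0.0647, 0.0908]
ee_rot: [0.001, 0.733, 0.68, 0.001]
contact_force: [-2.7, 0.0, 14.6]
width: 0.0233
```

The clip is home: it stopped moving at TCP z = 0.0908 while the force rose to 14.6 N. I'll unload and start sliding.

carry_out --moves '[10,0,0,0.1,0,10,-0.03,0,0.1,0,10,0.02,0.25,0,0,10,0.02,0.25,0,0,10,0.02,0.25,0,0,10,0.02,0.25,0,0,10,0.02,0.25,0,0,10,0.02,0.25,0,0,10,0.02,0.25,0,0,10,0,0.25,0,0]'

```text
clock: 22.0
position: [0.5201, 0.0849, 0.0909]
ee_rot: [0.0, 0.733, 0.68, 0.0]
contact_force: [2.7, -2.8, 2.8]
width: 0.0227
```

carry_out --moves '[10,0.02,0.2,0,0,10,0.01,0.2,0,0,10,0.02,0.2,0,0,10,0.01,0.2,0,0,10,0.02,0.2,0,0,10,0.01,0.2,0,0,10,0.01,0.2,0,0,10,0.01,0.2,0,0,10,0.01,0.2,0,0,10,0.01,0.2,0,0]'

```text
clock: 23.0
position: [0.5213, 0.1049, 0.0909]
ee_rot: [0.0, 0.733, 0.68, 0.0]
contact_force: [3.7, -2.4, 3.1]
width: 0.0227
```

Run:
```python
from ov import *
s=manip.get_state();print(s["position"],s["width"],s["contact_force"],s["moment"])
S=avg("side",3)
p=s["position"]
cv2.imwrite("pics/slide.png",np.hstack([overlay(S,"side",[p[0],p[1],-.07,1,p[2]-.041],250,150,50,55,8),crop(S,250,150,50,55,8)]))
```

```text
[0.52133903 0.1048606  0.09089329] 0.022673554952492406 [ 3.72087845 -2.43046614  3.07520464] [-0.47629907 -0.74643715  0.01848917]
```

View pics/slide.png

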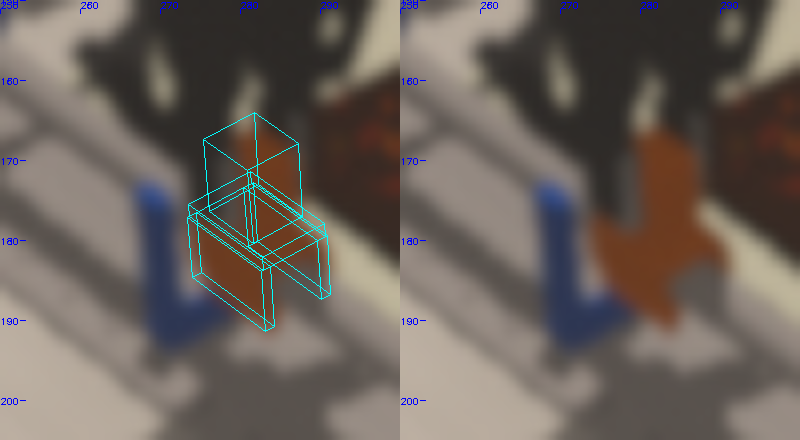

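carry_out --moves '[10,0.05,0,0,0,10,0.01,0.1,0,0,10,0.01,0.1,0,0,10,0.01,0.1,0,0,10,0,0.1,0,0,10,0.01,0.1,0,0,10,0.01,0.05,0,0,10,0,0.05,0,0,10,0,0,0,0,10,0,0,0,0]'

```text
clock: 24.15
position: [0.522, 0.1108, 0.0909]
ee_rot: [-0.0, 0.733, 0.681, -0.0]
contact_force: [3.1, -2.4, 4.1]
width: 0.0231
```

carry_out --moves '[10,0,0.04,0,0,10,0,0.04,0,0,10,0.01,0.04,0,0,10,0,0.04,0,0,10,0,0.04,0,0,10,0,0,0,0,10,0,0,0,0,10,0,0,0,0,10,0,0,0,0,10,0,0,0,0]'

```text
clock: 25.15
position: [0.5222, 0.1127, 0.0909]
ee_rot: [0.0, 0.733, 0.68, -0.0]
contact_force: [3.2, -2.0, 5.0]
width: 0.0231
```

carry_out --moves '[10,0.02,0.04,0,0,10,0,0.04,0,0,10,0.01,0.04,0,0,10,0,0.04,0,0,10,0,0,0,0,10,0,0,0,0,10,0,0,0,0,10,0,0,0,0,10,0,0,0,0,10,0,0,0,0]'

```text
clock: 26.15
position: [0.5223, 0.1143, 0.0909]
ee_rot: [-0.0, 0.733, 0.68, -0.0]
contact_force: [2.4, -2.9, 6.4]
width: 0.0229
```

carry_out --moves '[10,0.01,0.04,0,0,10,0,0.04,0,0,10,0.01,0.04,0,0,10,0,0.03,0,0,10,0,0,0,0,10,0,0,0,0,10,0,0,0,0,10,0,0,0,0,10,0,0,0,0,10,0,0,0,0]'

```text
clock: 27.15
position: [0.5225, 0.1158, 0.0909]
ee_rot: [-0.0, 0.733, 0.68, -0.0]
contact_force: [3.0, -1.6, 5.4]
width: 0.0231
```

carry_out --moves '[10,0.01,0.04,0,0,10,0,0.04,0,0,10,0.01,0.04,0,0,10,0,0.03,0,0,10,0,0,0,0,10,0,0,0,0,10,0,0,0,0,10,0,0,0,0,10,0,0,0,0,10,0,0,0,0]'

```text
clock: 28.15
position: [0.5226, 0.1173, 0.0909]
ee_rot: [-0.0, 0.733, 0.68, -0.0]
contact_force: [2.7, -3.2, 5.8]
width: 0.0233
```

Run:
```python
from ov import *
s=manip.get_state();print(s["position"],s["width"],s["contact_force"],s["moment"])
S=avg("side",3);np.save("S3.npy",S)
cv2.imwrite("pics/near.png",crop(S,252,155,45,50,10))
```

```text
[0.52258054 0.11729488 0.09086076] 0.023314726812875913 [ 2.7248671  -3.18225935  5.80052113] [-0.43360429 -0.47577708  0.02174388]
```

View pics/near.png

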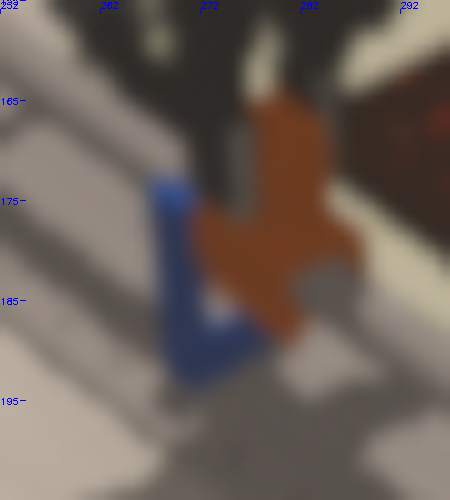

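The clip's leading edge at about (271,177) is now very close to the gauge's near edge. I'll go on in smaller steps.

carry_out --moves '[10,0.01,0.03,0,0,10,0,0.03,0,0,10,0,0.03,0,0,10,0,0,0,0,10,0,0,0,0,10,0,0,0,0,10,0,0,0,0,10,0,0,0,0,10,0,0,0,0,10,0,0,0,0]'

```text
clock: 29.3
position: [0.5227, 0.1182, 0.0909]
ee_rot: [-0.0, 0.733, 0.681, -0.0]
contact_force: [2.5, -2.9, 5.4]
width: 0.0231
```

carry_out --moves '[10,0.01,0.03,0,0,10,0,0.03,0,0,10,0,0.03,0,0,10,0,0,0,0,10,0,0,0,0,10,0,0,0,0,10,0,0,0,0,10,0,0,0,0,10,0,0,0,0,10,0,0,0,0]'

```text
clock: 30.3
position: [0.5227, 0.1191, 0.0909]
ee_rot: [-0.0, 0.733, 0.681, -0.0]
contact_force: [2.1, -2.8, 5.6]
width: 0.0229
```

carry_out --moves '[10,0.01,0.03,0,0,10,0,0.03,0,0,10,0,0.03,0,0,10,0,0,0,0,10,0,0,0,0,10,0,0,0,0,10,0,0,0,0,10,0,0,0,0,10,0,0,0,0,10,0,0,0,0]'

```text
clock: 31.3
position: [0.5228, 0.1199, 0.0909]
ee_rot: [-0.0, 0.733, 0.68, -0.0]
contact_force: [2.6, -2.9, 5.9]
width: 0.0226
```

carry_out --moves '[10,0.01,0.03,0,0,10,0,0.03,0,0,10,0,0.03,0,0,10,0,0,0,0,10,0,0,0,0,10,0,0,0,0,10,0,0,0,0,10,0,0,0,0,10,0,0,0,0,10,0,0,0,0]'

```text
clock: 32.3
position: [0.5229, 0.1204, 0.0909]
ee_rot: [0.0, 0.733, 0.681, -0.001]
contact_force: [2.3, -4.2, 6.6]
width: 0.0233
```

carry_out --moves '[10,0,0.03,0,0,10,0,0.02,0,0,10,0,0,0,0,10,0,0,0,0,10,0,0,0,0,10,0,0,0,0,10,0,0,0,0,10,0,0,0,0,10,0,0,0,0,10,0,0,0,0]'

```text
clock: 33.3
position: [0.5229, 0.1204, 0.0909]
ee_rot: [0.0, 0.733, 0.681, -0.001]
contact_force: [2.0, -5.7, 5.7]
width: 0.0232
```

Contact is confirmed: TCP y stays at 0.1204 while the y force rises from 2.9 to 5.7 N. I'll take off the preload, open and lift away.

carry_out --moves '[10,0,-0.04,0,0,10,0,-0.03,0,0,10,0,0,0,0,10,0,0,0,0,35,0,0,0,0,45,0,0,0,0,60,0,0,0,0,60,0,0,0,0,60,0,0,0,0,60,0,0,0,0]' --squeeze 20

```text
clock: 34.3
position: [0.5231, 0.1208, 0.0907]
ee_rot: [-0.0, 0.733, 0.68, -0.0]
contact_force: [-0.4, -0.1, 0.1]
width: 0.0511
```

carry_out --moves '[60,0,0,0.5,0,60,0,0,1,0,60,0,0,2,0,60,0,0,3,0,60,0,0,4,0,60,0,0,4,0,60,-3,-1,2,0,60,-4,-2,0,0,60,-4,-3,0,0,60,-3,-3,0,0]'

```text
clock: 35.3
position: [0.3809, 0.0303, 0.2568]
ee_rot: [0.001, 0.732, 0.681, 0.0]
contact_force: [0.7, -0.9, 0.6]
width: 0.0509
```

carry_out --moves '[60,-3,-4,0,0,60,-2,-4,0,0,60,0,-4,0,0,60,0,-4,0,0,60,0,-4,0,0,60,0,-4,0,0,60,0,-4,0,0,60,0,0,0,0,60,0,0,0,0,60,0,0,0,0]'

```text
clock: 36.3
position: [0.3331, -0.2483, 0.2562]
ee_rot: [-0.0, 0.733, 0.681, 0.0]
contact_force: [-0.7, 0.7, 0.6]
width: 0.0511
```

Run:
```python
from ov import *
s=manip.get_state();print(s["clock"],s["position"],s["width"],s["contact_force"])
S=avg("side",3);T=avg("top",3)
m=lambda I:((I[...,2].astype(float)-I[...,0])/(I.sum(-1)+20.)>.06)
for n,I,J,w in(("top",T,np.load("T.npy"),(250,190,275,206)),("side",S,np.load("S.npy"),(262,165,273,196))):
    print(n,[(np.argwhere(m(K)[w[1]:w[3],w[0]:w[2]]).mean(0)[::-1]+w[:2]).round(2) for K in(I,J)])
p=[.5229,.1204,-.072,1,.0909-.041]
cv2.imwrite("pics/end.png",np.hstack([crop(S,250,150,45,50,8),overlay(T,"top",p,248,185,45,50,8)]))
```

```text
36.3 [ 0.33311249 -0.24830091  0.25616234] 0.05110148312751972 [-0.71239246  0.70474878  0.62979884]
top [array([261.67, 200.25]), array([262.35, 200.53])]
side [array([269.39, 183.84]), array([269.6 , 182.78])]
```

View pics/end.png

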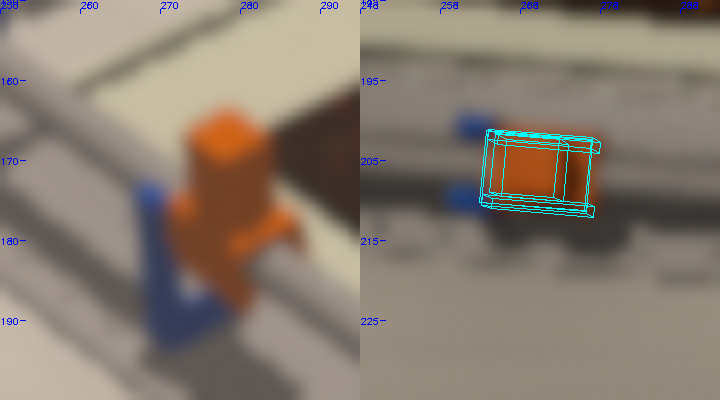

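The final picture shows the clip upright on the rail, close against the blue fork. I'll check the gauge's far edge, which the clip doesn't hide, for any shift, then hand in.

Run:
```python
from h import *
T=avg("top",3).astype(float);J=np.load("T.npy").astype(float)
for r in((199,202),(208,211)):
    o=[]
    for K in(J,T):
        c=((K[...,2]-K[...,0])/(K.sum(-1)+20))[r[0]:r[1],250:262].mean(0); i=np.argmax(c>.06); o.append(round(250+i-1+(.06-c[i-1])/(c[i]-c[i-1]),2))
    print("far edge col before/after",o)
manip.sign_off()
```

```text
far edge col before/after [np.float64(259.76), np.float64(259.73)]
far edge col before/after [np.float64(257.91), np.float64(257.9)]
the job is handed in; nothing more can be done
```

The orange clip is snapped onto the rail, slid up until it touches the gauge block, and released. I handed the job in at about 36.5 s; no verdict is reported back.

- **Which clip:** The smallest of the three orange clips is the one that fits the size given. The other two measured about 1.35 times larger. My free fit gave this clip a scale of 0.9 rather than 1, but its triangulated top height and the grip width of about 23.5 mm supported the choice.
- **Snapping on:** I pressed it down about 5 cm short of the gauge. The push levelled off at about 12.6 N, went light as the arms snapped past, and ended at a hard stop, reading 14.6 N with no more movement. The first touch was a few millimetres off to one side, so I corrected sideways using the force reading.
- **Sliding to the gauge:** The drag was about 2.5 N. At the gauge the clip stopped moving while the force rose to 5.7 N, below the 12 N that would shift the block. I then took off the pressure, opened the fingers and moved the arm clear.
- **Last checks:** The pictures show the clip upright on the rail against the gauge.
    - **Gauge shift:** The gauge's unobstructed far edge moved no more than 0.03 px in the top view, about 0.1 mm.
    - **Disagreement:** The average position of the blue pixels shifted by about 0.7 px in the top view and 1 px in the side view. I put that down to the clip now hiding part of the block.
    - **Not measured:** I could not measure the arm spread directly, and I did not measure the other items on the bench for movement.

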